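# Measure a razor shell on the measuring board

## Task

Measure the long razor shell that lies on the measuring board. With the fingertips push it along the board, gently because it is brittle and without ever lifting it, until it lies flush along the fence at the back and its left end is against the end stop. Only when it is seated there, push the sliding cursor gently up to it until the blade touches the shell's free end, and leave everything so, the things round the board undisturbed.

Things in the scene. Friction and masses are not known exactly. Their poses are not given: they have to be found in the camera images.
- board: fixed measuring board: pale plastic slab 160 (x) by 420 mm (y), upper face 12 mm above the bench. Origin: centre of its underside; x to the far edge, y along it to the left end, z up. Aluminium fence along the far edge: inner face at x = +64 mm, top 36 mm above the bench. End stop across the left end: x -50 to +64 mm, face at y = +186 mm, top 40 mm up. Flush rule along the near edge
- corner (a point): the corner where the fence's inner face, the end stop's face and the board's upper face meet; axes as the board's, so the free board lies toward its -x and -y
- razor_shell: long brown razor shell, loose on the board: 130 mm long (y), 24 wide (x), 15 high, straight sides, blunt ends, 30 to 65 g. Origin: centre of its underside, so its ends are at y = +65 (toward the stop) and -65 mm, its sides at x = +12 (toward the fence) and -12 mm. It starts clear of fence and stop, up to 0.4 rad askew
- cursor (a joint): travel of the cursor along the fence, m: 0 at the board's right end, growing toward the end stop, at most 0.30. Starts at 0 to 0.05, over 70 mm clear of the shell; slides with about 1 N of friction and stays where it is left
- cursor_face (a point): point on the left face (toward the stop) of the cursor's grey upright blade, 12 mm from the fence, level with the board's face; axes as the board's. Blade 8 mm thick (right face 8 mm to -y), from the fence to 114 mm before it, 14 to 44 mm above the bench. Carriage on the fence: 56 mm along y, centred on the blade, within 25 mm of the fence, 37 to 63 mm up
- short_shell: bystander: a shorter razor shell, 92 x 19 x 12 mm, on the bench to the left of the board; origin at the centre of its underside
- vial_a: bystander: sample vial, 27 mm across, 58 mm high, left of the board; origin at the centre of its foot
- forceps: bystander: steel forceps 161 x 14 x 10 mm, lying right of the board, pointing away from the robot; origin at the centre of the underside, long along its y
- petri: bystander: empty petri dish, 90 mm across, 16 mm high, right of the board; origin at the centre of its underside
Not all that is in view belongs to the job. Leave any green look-alike of the razor_shell alone.

How it is judged (in metres and radians):
On the way, in this order (a step that is already met when the one before it is completed fails the run):
1. the long shell lies flush along the fence with its end against the stop, pushed there without the cursor (x of razor_shell in the frame of corner above -0.0155 m and y of razor_shell in the frame of corner above -0.0685 m and angle between the y axis of razor_shell and the y axis of board, either way round below 0.05 rad and linear speed of razor_shell below 0.01 m/s and z of razor_shell in the frame of corner below 0.004 m), for 0.2 s.
2. then the cursor's blade is brought up to the shell's free end (y of cursor_face in the frame of razor_shell above -0.0685 m), for 0.2 s.
At the end, for the whole second after the job is handed in: the long shell lies at rest flat on the board, its side within 3.5 mm of the fence and parallel to it within 0.05 rad, its left end within 3.5 mm of the end stop, and the cursor's blade, at rest, within 3.5 mm of its right end (all of step 1 and y of cursor_face in the frame of razor_shell above -0.0685 m and velocity of joint cursor between -0.005 and 0.005 m/s); the robot touches nothing.
It fails at once if the long shell is lifted off the board or tipped up (z of razor_shell in the frame of corner above 0.01 m or angle between razor_shell's own z axis and vertical above 0.5 rad).
It fails at once if the long shell is pressed with more than 30 N by the fingers or by the cursor (contact force between any of the fingers, cursor and razor_shell above 30 N).
It fails at once if the vial, the forceps, the petri dish or the short shell is shifted by more than 15 mm (distance of any of vial_a, forceps, petri, short_shell from where it was at the start of the episode above 0.015 m).
It also fails if it takes over 64 s, if anything falls off the work surface, if the arm or the gripper's body presses on something with over 40 N, if the wrist force passes 120 N, or if a joint passes its speed limit or range.

## Robot

A 6-joint arm with a two-finger parallel gripper is mounted at the origin on a cart in front of the work surface, level with it; the furniture and walls round the work are solid. World frame = base frame: x ahead of the robot, y to its left, z up, the work surface at z = 0. Lengths are in mm, angles in rad, forces in N, time in s.
With the tool pointing down it reaches from about 275 to 1000 mm from the base axis. Payload 8.4 kg.
Tool frame: the origin (TCP) lies at the very end of the fingers, on their centre line; the grasp point (between the pads) lies 19 mm behind it; z points along the fingers, y is the line along which they close (so a half turn about z gives the same grasp; the last joint's range is limited). The gripper opens to 85 mm and grips with 20 to 120 N. Pads are 22 mm wide; open, the fingers measure 114 mm over their backs; the gripper's body (76 mm by 85 mm) begins 54 mm behind the grasp point. The pads swing forward as they close: fully open they stand 13 mm farther back than shut.
Start: joints at [-1.31, 0.353, 1.633, -0, 1.155, -0.002], TCP at [162.364, -603.544, 231.281] pointing down, gripper open.
Joint ranges: [-2.63, 2.63], [-0.92, 2.1], [0.06, 2.66], [-1.3, 4.44], [0, 2.69], [-3.02, 3.02]. Speed limits (rad/s): [2.22, 2.22, 2.79, 3.14, 3.14, 3.14].

## Interface

Orientations are given as [roll, pitch, yaw] about the fixed x, y, z axes, in that order (R = Rz(yaw) Ry(pitch) Rx(roll)).
In Python, from rig import sensors, grab_frame, camera_params, order gives the robot as it stands. The module is installed in compiled form; this text tells all that it offers.
- The arm moves only by the tool move_arm, never from a script. Its argument "motion" is a list of rows, each a list of 7 numbers: the turn, a rotation vector about the tool's x, y, z in rad, then the shift along the tool's x, y, z in m, then the finger opening in m, from 0 to 0.0854. A call has 1 to 8 rows; each row is the pose to reach, as a shift and turn from the pose commanded when the call began, along the tool's axes at that moment; what a row does not reach only later rows make up. A row lasts 1/8 s, in which the tool goes at most 62.5 mm and 10.7 degrees, less where a joint would pass 70% of its speed; a pose out of reach is approached as far as the arm can. A call with a gripper value outside its range is refused whole. The fingers move at their own pace and stop on an object; "grip_force" is the grip in N (left out, the last holds). Time passes only in rows, so rows that repeat a pose let the fingers close. It gives the time, the measured TCP pose, the force, the opening and the grip force at its end, in the units of the state.
- sensors.sense(): the state, without advancing time (a new reading comes with each control period).
- grab_frame(name): name is "scene" or "top" or "wrist"; returns (picture, depth): 480x640x3 uint8, red, green, blue; 480x640 float32, mm along the optical axis (not along the pixel's ray), 0 where there is no reading.
- camera_params(name): a dict with "camera_matrix" (3x3 intrinsics, pixels), "k1" (the pictures are not rectified: a ray, as slopes to the right and down, at radius r is drawn at 1 + k1 r^2 times it, then the intrinsics apply), "world_from_camera" (4x4, takes a point from camera to world coordinates). Camera axes: x right, y down, z forward; pixel columns grow to the right and rows downward; lengths in mm; the calibration is good to about 2 mm. A picture is of the moment at which its call begins: read the wrist's pose just before it. camera_params takes no time and is no camera call; for the wrist camera it gives the pose at the moment of the call.
- order.sign_off(): hands the job in; it is judged then, once.
The state is a dict: "clock": time; "qpos": joint angles; "qvel": joint speeds; "joint_efforts": joint torques, N m; "eef_pos": TCP position; "tcp_rot": TCP orientation; "contact_force": force on the tool from outside, world axes, zero at the start; "wrist_torque": the same for the moment, N m; "opening": opening from 0.0 (shut) to 1.0 (fully open); "grasp_force": force on a finger pad.
Only numpy, scipy, OpenCV 4.12 (cv2) and the standard library are available. Lean on these libraries where they do the work, as an engineer would, in place of code of your own. Each camera call takes 0.05 s, during which the arm holds its last target. There are 200 camera calls.

## Working session

There is one attempt and no reset: what is moved stays moved. The work goes in short steps, Python scripts to look and compute and a tool call to move; the robot and the scene stay as the last step left them, time stands still between calls to the robot, and variables do not carry over. Pictures are saved under pics/ and viewed, at most 10 in all, crops included, and the job is handed in when it is done.

Besides the shell and the picture viewer there is one more tool, called after ">>>" by a JSON object that holds its "op" and its "data", one argument or row to a line. move_arm: Moves the arm, as the interface text tells. Its arguments: {"type":"object","properties":{"motion":{"type":"array","items":{"type":"array","items":{"type":"number"}}},"grip_force":{"type":"number"}},"required":["motion"]}

```bash
mkdir -p pics; cat > h.py <<'E'
import numpy as np, cv2
from rig import sensors, grab_frame, camera_params, order
def rays(name,px,P=None):
    P=P or camera_params(name);K=np.array(P["camera_matrix"],float);T=np.array(P["world_from_camera"],float)
    px=np.asarray(px,float).reshape(-1,1,2)
    n=cv2.undistortPoints(px,K,np.array([P["k1"],0,0,0,0.])).reshape(-1,2)
    d=np.c_[n,np.ones(len(n))]@T[:3,:3].T
    return T[:3,3],d
def onplane(name,px,z,P=None):
    o,d=rays(name,px,P); return o+d*((z-o[2])/d[:,2])[:,None]
def save(n,im): cv2.imwrite("pics/"+n,im[:,:,::-1])
E
python3 - <<'E'
from h import *
import numpy as np
for n in("top","scene"):
    p,d=grab_frame(n);save(n+"1.png",p);np.save(n+"1d.npy",d)
    P=camera_params(n);print(n,P["camera_matrix"],P["k1"],np.round(P["world_from_camera"],3))
s=sensors.sense();print(s)
E
```

```text
top [[446.71120196   0.         318.00174521]
 [  0.         446.71120196 230.68533191]
 [  0.           0.           1.        ]] -0.05599710521250819 [[ 2.700000e-02 -9.920000e-01  1.240000e-01  3.946000e+02]
 [-1.000000e+00 -2.700000e-02  3.000000e-03  2.229300e+01]
 [ 1.000000e-03 -1.240000e-01 -9.920000e-01  1.103705e+03]
 [ 0.000000e+00  0.000000e+00  0.000000e+00  1.000000e+00]]
scene [[505.11100267   0.         323.58885659]
 [  0.         505.11100267 234.79722728]
 [  0.           0.           1.        ]] 0.02784841313828992 [[-7.660000e-01 -4.930000e-01  4.130000e-01 -3.632700e+01]
 [-6.430000e-01  5.980000e-01 -4.780000e-01  6.474320e+02]
 [-1.200000e-02 -6.310000e-01 -7.750000e-01  1.108536e+03]
 [ 0.000000e+00  0.000000e+00  0.000000e+00  1.000000e+00]]
{'clock': 0.1, 'qpos': array([-1.31042709e+00,  3.53601000e-01,  1.63406445e+00, -3.44403371e-05,
        1.15519764e+00, -2.41759944e-03]), 'qvel': array([-0.00061126, -0.00349731, -0.00308766,  0.00109563,  0.00090216,
       -0.00039393]), 'joint_efforts': array([-2.52525651e-04, -6.06358051e+01, -3.42818320e+01, -3.97037411e-05,
        4.01348181e-03,  1.55451733e-05]), 'eef_pos': array([ 162.22598618, -603.1329399 ,  230.6209393 ]), 'tcp_rot': array([-3.14032215e+00,  2.84194233e-05,  2.62800784e-01]), 'contact_force': array([-0.68217482,  0.64628255, -0.1609371 ]), 'wrist_torque': array([-0.01488757, -0.05142794, -0.01595246]), 'grasp_force': 0.0, 'opening': 1.0021148826617452}
```

View pics/top1.png

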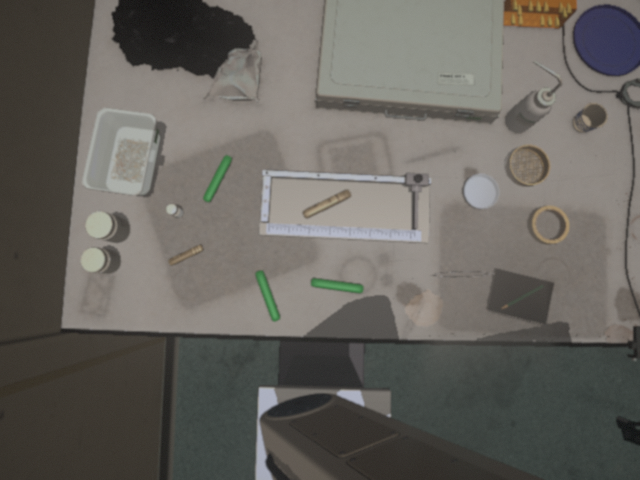

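View pics/scene1.png

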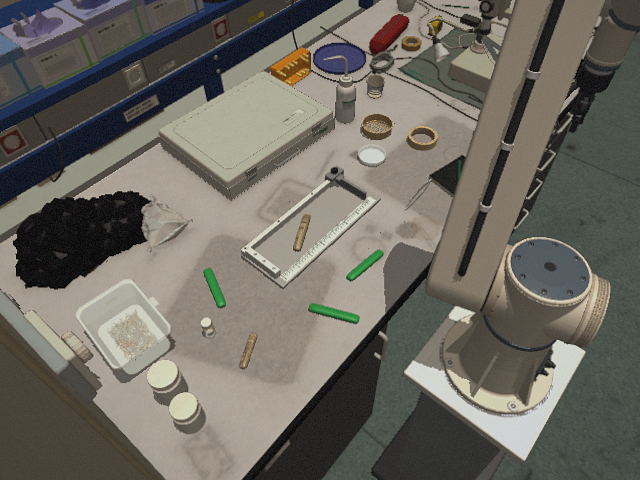

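The top view shows the board at about (345,207), with the fence along its upper edge, the stop at left (266,195) and the cursor at (416,200). Brown candidates are (327,204) on the board and (187,254) on the bench. The greens at (218,178), (268,295) and (337,285) are look-alikes. The brown one on the board fits razor_shell, and the crop below should confirm it.

```bash
python3 - <<'E'
from h import *
im=cv2.imread("pics/top1.png")
cv2.imwrite("pics/crop1.png",cv2.resize(im[155:255,250:450],None,fx=4,fy=4,interpolation=cv2.INTER_CUBIC))
hsv=cv2.cvtColor(im,cv2.COLOR_BGR2HSV)
c=hsv[204,327];print(c,hsv[200,290],hsv[180,330],hsv[254,187])
m=((hsv[...,1]>70)&(hsv[...,0]<30)&(hsv[...,2]>50)).astype(np.uint8)
m[:155]=0;m[260:]=0;m[:,:160]=0;m[:,430:]=0
n,l,st,ce=cv2.connectedComponentsWithStats(m)
for i in range(1,n):
  if st[i,4]>60:
    cs,_=cv2.findContours((l==i).astype(np.uint8),0,2)
    z=15 if ce[i][0]>240 else 12
    w=onplane("top",cs[0].reshape(-1,2),z)[:,:2].astype(np.float32)
    print(st[i],ce[i],cv2.minAreaRect(w))
E
```

```text
[ 21  56 165] [ 17  22 161] [ 17  20 117] [ 16  70 139]
[171 246  30  14  75] [184.86666667 253.97333333] ((464.3052673339844, 347.55084228515625), (10.988208770751953, 77.8591079711914), 26.57619857788086)
```

View pics/crop1.png

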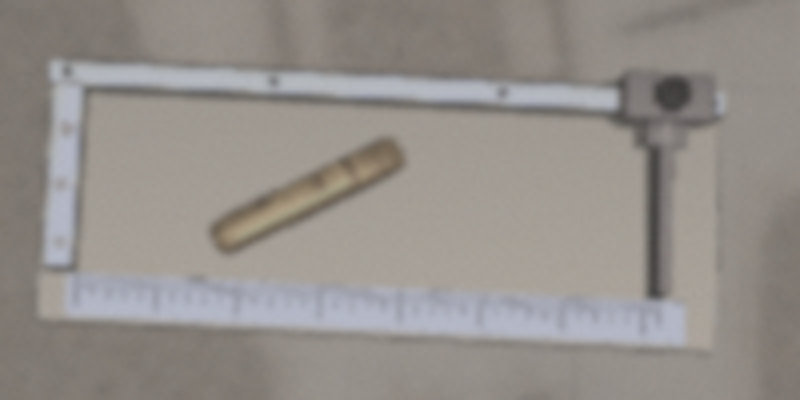

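The crop confirms it: a plain brown rod about 130 mm long, ends at top pixels (303,214) and (351,193), on the board and clear of fence and stop. Next I compute the coarse poses.

```bash
cat >> h.py <<'E'
from scipy.spatial.transform import Rotation as R
def totool(target,yaw,s=None):
    "shift/turn in the tool axes from present (measured) pose to target TCP (mm), tool straight down with yaw"
    s=s or sensors.sense();A=R.from_euler("xyz",s["tcp_rot"]);B=R.from_euler("xyz",[np.pi,0,yaw])
    return np.round((A.inv()*B).as_rotvec(),4),np.round(A.inv().apply(np.array(target)-s["eef_pos"])/1000,4)
E
python3 - <<'E'
from h import *
f=lambda x,y:(250+x/4-.375,155+y/4-.375)
for nm,pts,z in [("fence in top",[(90,91),(618,113)],36),("stop in top",[(85,95),(73,266)],40),("board near",[(38,318),(712,350)],12),("right edge",[(716,130),(712,350)],12),("shell",[(213,237),(403,152)],9+12),("blade L/R top",[(650,145),(648,296),(667,147),(663,296)],44)]:
    print(nm,np.round(onplane("top",[f(*p) for p in pts],z),1).tolist())
print(totool([420,0,400],0))
P=camera_params("wrist");s=sensors.sense();print(np.round(P["world_from_camera"],3),P["camera_matrix"][0])
E
```

```text
fence in top [[656.3, 140.8, 36.0], [651.4, -182.7, 36.0]]
stop in top [[652.8, 143.3, 40.0], [547.3, 146.2, 40.0]]
board near [[518.4, 169.8, 12.0], [509.7, -245.7, 12.0]]
right edge [[648.1, -248.9, 12.0], [509.7, -245.7, 12.0]]
shell [[570.3, 63.3, 21.0], [626.6, -52.4, 21.0]]
blade L/R top [[630.2, -200.6, 44.0], [537.8, -199.4, 44.0], [629.3, -211.0, 44.0], [538.1, -208.4, 44.0]]
(array([-1.300e-03,  2.000e-04,  2.628e-01]), array([ 0.4056, -0.5157, -0.1687]))
[[ 2.60000e-01 -9.17000e-01 -3.03000e-01  2.39974e+02]
 [-9.66000e-01 -2.47000e-01 -8.00000e-02 -5.82567e+02]
 [-2.00000e-03  3.14000e-01 -9.50000e-01  3.72616e+02]
 [ 0.00000e+00  0.00000e+00  0.00000e+00  1.00000e+00]] [384.9172814    0.         321.50990052]
```

>>> {"op": "move_arm", "data": {
  "motion": [
    [0,0,0.01,0.018,-0.013,0.001,0],
    [0,0,0.025,0.053,-0.039,0.003,0],
    [0,0,0.045,0.095,-0.07,0.005,0],
    [0,0,0.065,0.142,-0.104,0.007,0],
    [0,0,0.085,0.189,-0.139,0.01,0],
    [0,0,0.105,0.236,-0.174,0.012,0],
    [0,0,0.125,0.284,-0.209,0.015,0],
    [0,0,0.145,0.331,-0.243,0.017,0]
  ]
}}

```text
clock: 1.1
eef_pos: [419.7, -281.2, 214.1]
tcp_rot: [-3.142, 0.0, 0.117]
contact_force: [2.0, -0.3, -0.6]
opening: -0.004
grasp_force: 0.0
```

```bash
python3 -c "
from h import *
print(totool([620,-30,200],-0.018),sensors.sense()['qpos'])"
```

```text
(array([-1.00e-04,  1.00e-04,  1.35e-01]), array([ 0.2283, -0.2261,  0.0141])) [-5.93258317e-01  1.85373215e-01  1.90339800e+00  2.20386963e-06
  1.05293414e+00  8.60503297e-01]
```

>>> {"op": "move_arm", "data": {
  "motion": [
    [0,0,0.027,0.04,-0.04,0.002,0],
    [0,0,0.054,0.08,-0.079,0.005,0],
    [0,0,0.081,0.12,-0.119,0.007,0],
    [0,0,0.108,0.16,-0.158,0.01,0],
    [0,0,0.125,0.195,-0.193,0.012,0],
    [0,0,0.135,0.228,-0.226,0.014,0],
    [0,0,0.135,0.228,-0.226,0.014,0],
    [0,0,0.135,0.228,-0.226,0.014,0]
  ]
}}

```text
clock: 2.1
eef_pos: [618.0, -31.9, 199.7]
tcp_rot: [3.141, 0.001, -0.017]
contact_force: [-0.7, -0.8, 0.3]
opening: -0.003
grasp_force: 0.0
```

```bash
python3 - <<'E'
from h import *
import pickle
print(sensors.sense()["eef_pos"])
P=camera_params("wrist");p,d=grab_frame("wrist");save("w1.png",p);pickle.dump((P,p,d),open("w1.pkl","wb"))
E
```

```text
[617.95997481 -31.92622857 199.73593958]
```

View pics/w1.png

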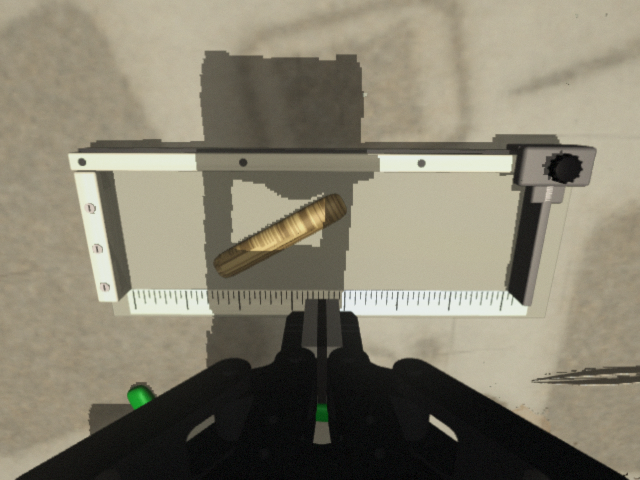

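The wrist view shows the fence's inner top edge along row ~172, the stop's inner edge from (101,173) to (117,300), the shell from (215,268) to (345,203), and the blade at cols 512–548.

```bash
python3 - <<'E'
from h import *
import pickle
P,p,d=pickle.load(open("w1.pkl","rb"))
hsv=cv2.cvtColor(p,cv2.COLOR_RGB2HSV)
m=((hsv[...,1]>90)&(hsv[...,0]<30)&(hsv[...,2]>40)).astype(np.uint8)
m[:175]=0;m[290:]=0
m=cv2.morphologyEx(m,3,np.ones((5,5)))
n,l,st,ce=cv2.connectedComponentsWithStats(m);i=1+st[1:,4].argmax();print(st[i],ce[i])
cs,_=cv2.findContours((l==i).astype(np.uint8),0,2)
for z in(20,27):print(cv2.minAreaRect(onplane("wrist",cs[0].reshape(-1,2),z,P)[:,:2].astype(np.float32)))
g=p.astype(float).sum(2)/3
# fence inner edge: strongest negative vertical gradient near rows 160-185 (bright cols)
e=[];
for c in list(range(130,190,6))+list(range(390,505,8)):
    k=np.diff(g[160:185,c]);j=k.argmin();e.append((c,160.5+j))
w=onplane("wrist",e,36,P);f=np.polyfit(w[:,1],w[:,0],1);print("fence x=",f,np.std(w[:,0]-np.polyval(f,w[:,1])),e[::6])
e=[]
for r in range(185,285,6):
    k=np.diff(g[r,85:125]);j=k.argmin();e.append((85.5+j,r))
w=onplane("wrist",e,40,P);f=np.polyfit(w[:,0],w[:,1],1);print("stop y=",f,np.std(w[:,1]-np.polyval(f,w[:,0])),e[::6])
T=np.array(P["world_from_camera"])
def pt(px):
    o,dd=rays("wrist",px,P);px=np.array(px);z=d[px[:,1],px[:,0]]
    return np.round(o+dd*z[:,None],1)
q=[(c,230) for c in range(500,570,4)];print(pt(q).tolist())
q=[(c,280) for c in range(505,560,4)];print(pt(q).tolist())
print("board z",pt([(420,230),(160,230)]),"fence top",pt([(450,163),(150,163)]),"shell",pt([(280,235),(240,258),(325,210)]))
print(pt([(85,230),(95,230),(530,165),(590,165)]))
E
```

```text
[ 214  194  132   84 3648] [280.58141447 235.3533443 ]
((597.2412109375, 6.463214874267578), (23.892658233642578, 129.07545471191406), 27.942264556884766)
((599.4473876953125, 5.597373962402344), (23.372652053833008, 126.26612854003906), 27.942251205444336)
fence x= [2.00500730e-02 6.56971705e+02] 0.14406975363444047 [(130, np.float64(170.5)), (166, np.float64(170.5)), (406, np.float64(171.5)), (454, np.float64(171.5)), (502, np.float64(172.5))]
stop y= [-1.92520025e-02  1.57226258e+02] 0.21570084037719126 [(np.float64(97.5), 185), (np.float64(103.5), 221), (np.float64(110.5), 257)]
[[597.6, -192.3, 10.4], [597.7, -195.8, 10.8], [598.2, -198.5, 12.6], [597.8, -202.6, 11.7], [597.5, -206.6, 10.9], [599.6, -206.4, 18.0], [601.4, -206.8, 23.8], [603.2, -206.8, 30.0], [605.0, -206.8, 36.1], [607.1, -206.0, 43.2], [607.1, -209.2, 43.4], [607.1, -212.3, 43.6], [597.5, -234.8, 12.2], [597.6, -238.0, 12.8], [597.2, -242.4, 11.6], [596.8, -246.7, 10.5], [593.1, -258.1, -1.3], [593.2, -261.5, -0.7]]
[[549.0, -202.9, 11.6], [550.7, -204.5, 15.7], [553.3, -205.1, 21.5], [556.9, -204.3, 29.6], [559.8, -204.3, 36.0], [562.2, -204.7, 41.5], [563.1, -206.9, 43.5], [562.9, -210.4, 43.4], [548.6, -232.8, 12.1], [548.0, -237.3, 10.9], [548.2, -240.8, 11.4], [548.3, -244.3, 11.8], [543.0, -255.6, 0.3], [543.1, -259.3, 0.6]]
board z [[ 598.9 -120.1   10.9]
 [ 602.7  113.2   10.9]] fence top [[ 660.9 -133.9   35. ]
 [ 664.8  102.2   35.3]] shell [[601.    3.8  26.3]
 [580.4  40.   26.1]
 [622.3 -35.1  25.9]]
[[ 611.8  163.1   38.6]
 [ 612.   154.1   39.8]
 [ 660.5 -189.    50.8]
 [ 659.6 -236.2   48.3]]
```

>>> {"op": "move_arm", "data": {
  "motion": [
    [0,0,0,-0.02,-0.008,0.02,0.0854],
    [0,0,0,-0.045,-0.018,0.05,0.0854],
    [0,0,0,-0.07,-0.028,0.09,0.0854],
    [0,0,0,-0.0855,-0.034,0.13,0.0854],
    [0,0,0,-0.0855,-0.034,0.16,0.0854],
    [0,0,0,-0.0855,-0.034,0.18,0.0854],
    [0,0,0,-0.0855,-0.034,0.185,0.0854],
    [0,0,0,-0.0855,-0.034,0.185,0.0854]
  ]
}}

```text
clock: 3.15
eef_pos: [533.8, 3.2, 15.7]
tcp_rot: [3.142, -0.0, -0.018]
contact_force: [0.2, -0.1, 1.1]
opening: 1.001
grasp_force: 0.0
```

```bash
python3 - <<'E'
from h import *
print(sensors.sense()["opening"],totool([533,3,4],-0.02))
p,d=grab_frame("wrist");save("w2.png",p)
E
```

```text
1.001392291927146 (array([ 0.    , -0.    ,  0.0019]), array([-0.0008,  0.0002,  0.0117]))
```

View pics/w2.png

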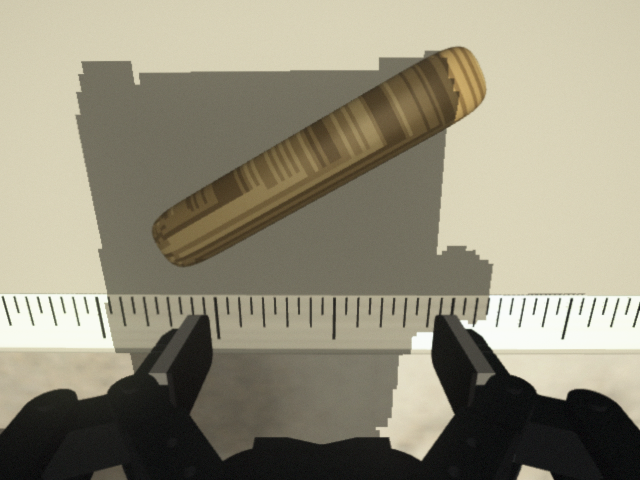

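The shell lies ahead of both open fingers: its left end is at (152–185,250), in front of the left fingertip. I'll lower the last 11 mm and push toward the fence.

>>> {"op": "move_arm", "data": {
  "motion": [
    [0,0,0,0,0,0.008,0.0854],
    [0,0,0.002,0,0,0.012,0.0854],
    [0,0,0.002,0.003,0,0.012,0.0854],
    [0,0,0.002,0.008,0,0.012,0.0854],
    [0,0,0.002,0.012,0,0.012,0.0854],
    [0,0,0.002,0.016,0,0.012,0.0854],
    [0,0,0.002,0.02,0,0.012,0.0854],
    [0,0,0.002,0.024,0,0.012,0.0854]
  ]
}}

```text
clock: 4.2
eef_pos: [558.1, 3.4, 3.3]
tcp_rot: [-3.142, 0.0, -0.019]
contact_force: [0.0, 0.7, -0.2]
opening: 1.0
grasp_force: 0.1
```

>>> {"op": "move_arm", "data": {
  "motion": [
    [0,0,0,0.005,0,0,0.0854],
    [0,0,0,0.01,0,0,0.0854],
    [0,0,0,0.015,0,0,0.0854],
    [0,0,0,0.02,0,0,0.0854],
    [0,0,0,0.025,0,0,0.0854],
    [0,0,0,0.03,0,0,0.0854],
    [0,0,0,0.035,0,0,0.0854],
    [0,0,0,0.035,0,0,0.0854]
  ]
}}

```text
clock: 5.2
eef_pos: [593.3, 2.7, 3.3]
tcp_rot: [-3.142, -0.001, -0.019]
contact_force: [0.1, -0.7, -0.6]
opening: 1.004
grasp_force: 0.0
```

```bash
python3 - <<'E'
from h import *
print(sensors.sense()["eef_pos"])
p,d=grab_frame("wrist");save("w3.png",p)
E
```

```text
[593.33641142   2.69329276   3.32098836]
```

View pics/w3.png

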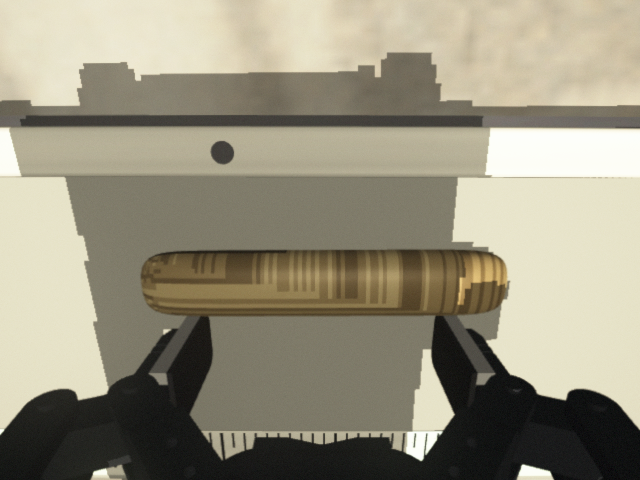

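The shell is square to both fingers (cols 142–507, rows 250–315), with the fence edge at row 178. I'll keep pushing.

>>> {"op": "move_arm", "data": {
  "motion": [
    [0,0,0,0.005,0,0,0.0854],
    [0,0,0,0.01,0,0,0.0854],
    [0,0,0,0.014,0,0,0.0854],
    [0,0,0,0.018,0,0,0.0854],
    [0,0,0,0.021,0,0,0.0854],
    [0,0,0,0.023,0,0,0.0854],
    [0,0,0,0.024,0,0,0.0854],
    [0,0,0,0.025,0,0,0.0854]
  ]
}}

```text
clock: 6.25
eef_pos: [617.8, 2.2, 3.3]
tcp_rot: [-3.142, 0.0, -0.019]
contact_force: [-1.0, -0.5, -0.3]
opening: 1.004
grasp_force: 0.2
```

>>> {"op": "move_arm", "data": {
  "motion": [
    [0,0,0,0.0005,0,0,0.0854],
    [0,0,0,0.001,0,0,0.0854],
    [0,0,0,0.0015,0,0,0.0854],
    [0,0,0,0.002,0,0,0.0854]
  ]
}}

```text
clock: 6.75
eef_pos: [619.8, 2.2, 3.3]
tcp_rot: [3.142, -0.0, -0.019]
contact_force: [-0.6, -0.2, 0.2]
opening: 1.003
grasp_force: 0.2
```

>>> {"op": "move_arm", "data": {
  "motion": [
    [0,0,0,0.0005,0,0,0.0854],
    [0,0,0,0.001,0,0,0.0854],
    [0,0,0,0.0015,0,0,0.0854]
  ]
}}

```text
clock: 7.12
eef_pos: [621.3, 2.2, 3.3]
tcp_rot: [-3.142, 0.0, -0.019]
contact_force: [-1.0, 0.3, 0.4]
opening: 1.001
grasp_force: 0.2
```

```bash
cat >> h.py <<'E'
def shell(z=27):
    P=camera_params("wrist");p,d=grab_frame("wrist")
    hsv=cv2.cvtColor(p,cv2.COLOR_RGB2HSV)
    m=((hsv[...,1]>90)&(hsv[...,0]<30)&(hsv[...,2]>40)).astype(np.uint8)
    m=cv2.morphologyEx(m,3,np.ones((5,5)))
    n,l,st,ce=cv2.connectedComponentsWithStats(m);i=1+st[1:,4].argmax()
    cs,_=cv2.findContours((l==i).astype(np.uint8),0,2)
    w=onplane("wrist",cs[0].reshape(-1,2),z,P)[:,:2].astype(np.float32)
    print("px",st[i],"world",cv2.minAreaRect(w),w.min(0),w.max(0))
    return p,d,P
E
python3 -c "
from h import *
p,d,P=shell();save('w4.png',p);print(sensors.sense()['contact_force'])"
```

```text
px [  141   267   366    51 17405] world ((644.5548095703125, 0.8180618286132812), (122.99980926513672, 18.64136505126953), 88.71662139892578) [634.628   -60.72052] [655.054   62.2748]
[-0.12556518 -0.67686306  0.15601313]
```

>>> {"op": "move_arm", "data": {
  "motion": [
    [0,0,0,0.0004,0,0,0.0854],
    [0,0,0,0.0008,0,0,0.0854],
    [0,0,0,0.0012,0,0,0.0854]
  ]
}}

```text
clock: 7.55
eef_pos: [622.5, 2.2, 3.3]
tcp_rot: [-3.142, 0.0, -0.019]
contact_force: [-0.8, 0.7, -0.4]
opening: 1.0
grasp_force: 0.2
```

>>> {"op": "move_arm", "data": {
  "motion": [
    [0,0,0,0.0003,0,0,0.0854],
    [0,0,0,0.0006,0,0,0.0854],
    [0,0,0,0.0006,0,0,0.0854]
  ]
}}

```text
clock: 7.92
eef_pos: [622.8, 2.1, 3.2]
tcp_rot: [-3.142, 0.001, -0.019]
contact_force: [-1.9, 1.2, 1.2]
opening: 1.0
grasp_force: 0.9
```

>>> {"op": "move_arm", "data": {
  "motion": [
    [0,0,0,-0.008,0,0,0.0854],
    [0,0,0,-0.012,0,-0.02,0.0854],
    [0,0,0,-0.012,0.01,-0.06,0.0],
    [0,0,0,-0.005,0.05,-0.075,0.0],
    [0,0,0,0.01,0.085,-0.075,0.0],
    [0,0,0,0.02,0.097,-0.07,0.0],
    [0,0,0,0.02,0.097,-0.06,0.0],
    [0,0,0,0.02,0.097,-0.06,0.0]
  ]
}}

```text
clock: 8.93
eef_pos: [639.7, -94.1, 61.9]
tcp_rot: [-3.141, 0.003, -0.019]
contact_force: [0.6, 0.5, 0.6]
opening: -0.001
grasp_force: 0.0
```

```bash
python3 -c "
from h import *
print(totool([641,-95,16],-0.02),sensors.sense()['opening'])
p,d,P=shell();save('w5.png',p)"
```

```text
(array([-0.0006,  0.003 ,  0.0013]), array([0.0015, 0.0009, 0.0459])) -0.0014342417636691003
px [  13  260  251   33 7677] world ((645.2971801757812, -2.681011199951172), (125.33538818359375, 17.407888412475586), 89.05504608154297) [635.8651  -65.42992] [654.52454  59.93911]
```

View pics/w5.png

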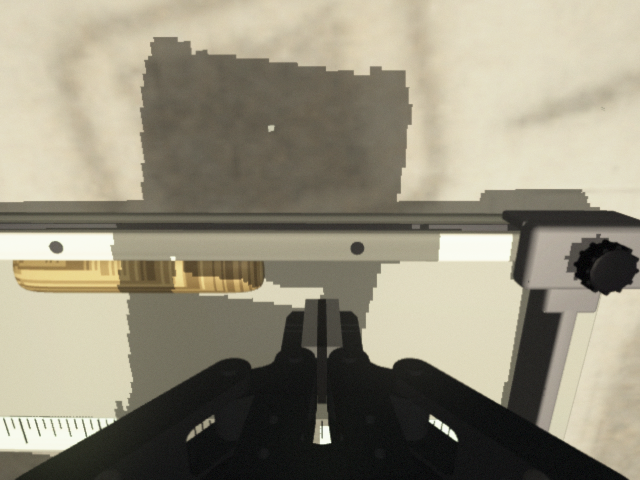

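The shell (cols 13–264) lies flush at the fence, and the closed fingers are to the right of its free end. I'll lower and push it along the fence.

>>> {"op": "move_arm", "data": {
  "motion": [
    [0,0,0,0.001,0,0.02,0],
    [0,0,0,0.001,0,0.038,0],
    [0,0,0,0.001,0,0.045,0],
    [0,0,0,0.001,-0.005,0.045,0],
    [0,0,0,0.001,-0.01,0.045,0],
    [0,0,0,0.001,-0.014,0.045,0],
    [0,0,0,0.001,-0.018,0.045,0],
    [0,0,0,0.001,-0.022,0.045,0]
  ]
}}

```text
clock: 9.98
eef_pos: [642.8, -72.9, 18.6]
tcp_rot: [3.142, -0.0, -0.019]
contact_force: [-0.0, -0.3, -0.6]
opening: 0.0
grasp_force: 0.0
```

>>> {"op": "move_arm", "data": {
  "motion": [
    [0,0,0,0,-0.004,0,0],
    [0,0,0,0,-0.008,0,0],
    [0,0,0,0,-0.012,0,0],
    [0,0,0,0,-0.016,0,0],
    [0,0,0,0,-0.02,0,0],
    [0,0,0,0,-0.025,0,0],
    [0,0,0,0,-0.03,0,0],
    [0,0,0,0,-0.035,0,0]
  ]
}}

```text
clock: 10.98
eef_pos: [643.3, -37.9, 18.3]
tcp_rot: [-3.142, 0.0, -0.019]
contact_force: [-0.5, -1.6, 0.6]
opening: -0.0
grasp_force: 0.3
```

```bash
python3 -c "
from h import *
p,d,P=shell();save('w6.png',p);print(sensors.sense()['eef_pos'])"
```

```text
px [   0  310  292   35 9476] world ((645.6900634765625, 32.19711685180664), (116.8736572265625, 15.261407852172852), 89.04817962646484) [637.28973 -26.35045] [654.17267  90.6789 ]
[643.34285927 -37.34903074  18.26304549]
```

View pics/w6.png

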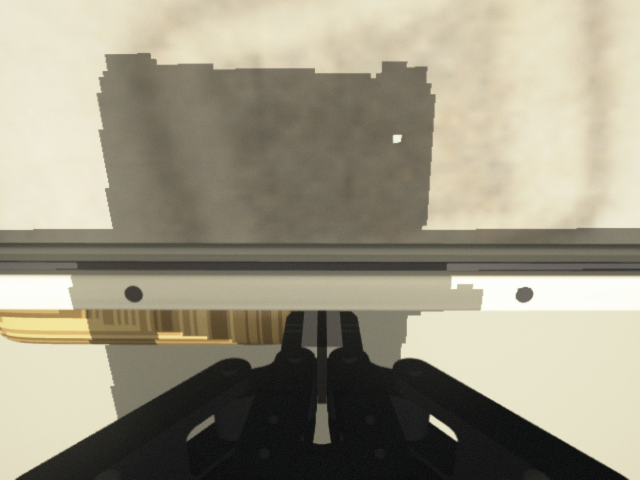

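The fingers touch the shell's right end at (290,325), and it still hugs the fence. About 43 mm remain to the stop.

>>> {"op": "move_arm", "data": {
  "motion": [
    [0,0,0,0,-0.005,0,0],
    [0,0,0,0,-0.01,0,0],
    [0,0,0,0,-0.015,0,0],
    [0,0,0,0,-0.02,0,0],
    [0,0,0,0,-0.025,0,0],
    [0,0,0,0,-0.03,0,0],
    [0,0,0,0,-0.034,0,0],
    [0,0,0,0,-0.036,0,0]
  ]
}}

```text
clock: 12.02
eef_pos: [644.0, -2.0, 18.3]
tcp_rot: [-3.142, 0.0, -0.019]
contact_force: [-0.2, -1.1, -0.4]
opening: 0.001
grasp_force: 0.1
```

>>> {"op": "move_arm", "data": {
  "motion": [
    [0,0,0,0,-0.0005,0,0],
    [0,0,0,0,-0.001,0,0],
    [0,0,0,0,-0.0015,0,0],
    [0,0,0,0,-0.002,0,0],
    [0,0,0,0,-0.0025,0,0],
    [0,0,0,0,-0.003,0,0]
  ]
}}

```text
clock: 12.78
eef_pos: [644.1, 0.7, 18.3]
tcp_rot: [3.142, 0.0, -0.019]
contact_force: [0.1, -0.1, 0.5]
opening: 0.002
grasp_force: 0.1
```

```bash
python3 -c "
from h import *
p,d,P=shell();save('w7.png',p);print(sensors.sense()['contact_force'])"
```

```text
px [   0  309  296   36 9612] world ((646.580322265625, 70.07078552246094), (118.34479522705078, 15.456727027893066), 88.6105728149414) [638.0297    10.735273] [655.36255 129.31773]
[ 0.20797358 -0.27563056  0.2730015 ]
```

>>> {"op": "move_arm", "data": {
  "motion": [
    [0,0,0,0,-0.0005,0,0],
    [0,0,0,0,-0.001,0,0],
    [0,0,0,0,-0.0015,0,0],
    [0,0,0,0,-0.002,0,0],
    [0,0,0,0,-0.0025,0,0]
  ]
}}

```text
clock: 13.45
eef_pos: [644.1, 3.3, 18.3]
tcp_rot: [3.142, 0.0, -0.019]
contact_force: [0.0, 0.2, 0.4]
opening: -0.002
grasp_force: 0.1
```

>>> {"op": "move_arm", "data": {
  "motion": [
    [0,0,0,0,-0.0005,0,0],
    [0,0,0,0,-0.001,0,0],
    [0,0,0,0,-0.0015,0,0]
  ]
}}

```text
clock: 13.82
eef_pos: [644.2, 4.8, 18.3]
tcp_rot: [-3.142, -0.0, -0.019]
contact_force: [-1.0, -0.3, -0.9]
opening: 0.001
grasp_force: 0.1
```

>>> {"op": "move_arm", "data": {
  "motion": [
    [0,0,0,0,-0.0004,0,0],
    [0,0,0,0,-0.0008,0,0],
    [0,0,0,0,-0.001,0,0]
  ]
}}

```text
clock: 14.2
eef_pos: [644.2, 5.8, 18.3]
tcp_rot: [-3.142, 0.0, -0.019]
contact_force: [-0.7, 0.5, -0.7]
opening: -0.003
grasp_force: 0.1
```

>>> {"op": "move_arm", "data": {
  "motion": [
    [0,0,0,0,-0.0004,0,0],
    [0,0,0,0,-0.0008,0,0],
    [0,0,0,0,-0.001,0,0]
  ]
}}

```text
clock: 14.58
eef_pos: [644.2, 6.8, 18.3]
tcp_rot: [-3.142, -0.0, -0.019]
contact_force: [0.3, -0.5, -0.3]
opening: 0.001
grasp_force: 0.1
```

>>> {"op": "move_arm", "data": {
  "motion": [
    [0,0,0,0,-0.0004,0,0],
    [0,0,0,0,-0.0008,0,0],
    [0,0,0,0,-0.001,0,0]
  ]
}}

```text
clock: 14.95
eef_pos: [644.2, 7.8, 18.3]
tcp_rot: [-3.142, 0.0, -0.019]
contact_force: [0.4, 0.6, -0.7]
opening: 0.001
grasp_force: 0.1
```

>>> {"op": "move_arm", "data": {
  "motion": [
    [0,0,0,0,-0.0004,0,0],
    [0,0,0,0,-0.0006,0,0],
    [0,0,0,0,-0.0006,0,0]
  ]
}}

```text
clock: 15.32
eef_pos: [644.3, 8.4, 18.3]
tcp_rot: [-3.142, -0.0, -0.019]
contact_force: [-0.7, 0.1, -0.4]
opening: -0.006
grasp_force: 0.0
```

>>> {"op": "move_arm", "data": {
  "motion": [
    [0,0,0,0,-0.0004,0,0],
    [0,0,0,0,-0.0008,0,0],
    [0,0,0,0,-0.001,0,0]
  ]
}}

```text
clock: 15.7
eef_pos: [644.3, 9.4, 18.3]
tcp_rot: [-3.142, -0.0, -0.019]
contact_force: [0.1, -0.5, -0.7]
opening: -0.003
grasp_force: 0.1
```

>>> {"op": "move_arm", "data": {
  "motion": [
    [0,0,0,0,-0.0004,0,0],
    [0,0,0,0,-0.0006,0,0],
    [0,0,0,0,-0.0006,0,0]
  ]
}}

```text
clock: 16.08
eef_pos: [644.3, 9.9, 18.3]
tcp_rot: [-3.142, 0.0, -0.019]
contact_force: [-0.4, -0.2, 0.5]
opening: 0.002
grasp_force: 0.1
```

```bash
python3 -c "
from h import *
p,d,P=shell();save('w8.png',p);print(sensors.sense()['contact_force'],sensors.sense()['eef_pos'])"
```

```text
px [   0  309  293   36 9647] world ((646.7930908203125, 79.91035461425781), (117.30105590820312, 15.47961139678955), 88.59799194335938) [638.1695    21.095612] [655.53345 138.64832]
[-0.30235362  0.26186067 -0.29662644] [644.28110334   9.94328398  18.27678998]
```

View pics/w8.png

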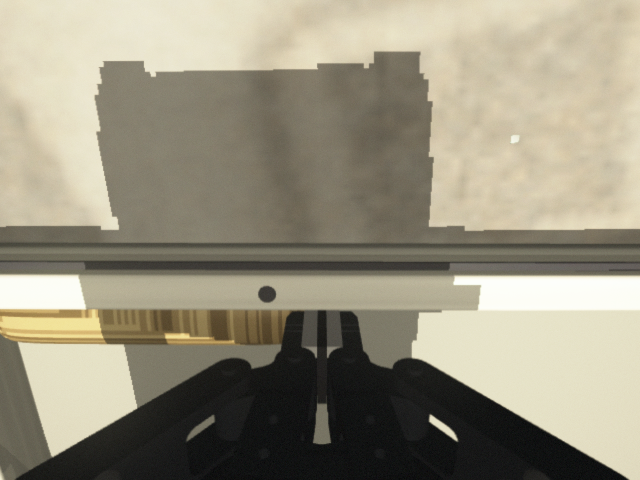

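The stop now shows at lower left (0–45, 340–480), with the shell's left end just at the picture edge. I'll keep going gently.

>>> {"op": "move_arm", "data": {
  "motion": [
    [0,0,0,0,-0.0004,0,0],
    [0,0,0,0,-0.0008,0,0],
    [0,0,0,0,-0.001,0,0]
  ]
}}

```text
clock: 16.5
eef_pos: [644.3, 10.4, 18.3]
tcp_rot: [3.141, 0.0, -0.019]
contact_force: [-0.1, -6.8, -0.3]
opening: -0.004
grasp_force: 2.9
```

>>> {"op": "move_arm", "data": {
  "motion": [
    [0,0,0,0,-0.0004,0,0],
    [0,0,0,0,-0.0006,0,0],
    [0,0,0,0,-0.0006,0,0]
  ]
}}

```text
clock: 16.88
eef_pos: [644.2, 10.5, 18.3]
tcp_rot: [3.14, 0.0, -0.019]
contact_force: [-0.8, -7.1, -0.3]
opening: -0.001
grasp_force: 3.9
```

```bash
python3 - <<'E'
from h import *
# top camera: shell's extent on z=24 and stop edge on z=40
p,d=grab_frame("top");save("top2.png",p)
c=p[165:190,255:330];cv2.imwrite("pics/top2c.png",cv2.resize(c[:,:,::-1],None,fx=10,fy=10,interpolation=cv2.INTER_NEAREST))
E
```

```text
(no output)
```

View pics/top2c.png

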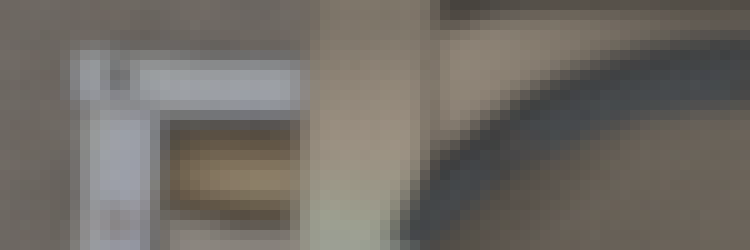

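Contact with the stop at about 7 N, and the crop shows the shell's left end (17,17) right at the stop. I'll back away and check the seating from above.

>>> {"op": "move_arm", "data": {
  "motion": [
    [0,0,0,0,0.004,0,0],
    [0,0,0,0,0.014,0,0],
    [0,0,0,0,0.022,-0.02,0],
    [0,0,0,-0.015,0.04,-0.06,0],
    [0,0,0,-0.03,0.06,-0.1,0],
    [0,0,0,-0.042,0.07,-0.135,0],
    [0,0,0,-0.042,0.07,-0.14,0],
    [0,0,0,-0.042,0.07,-0.14,0]
  ]
}}

```text
clock: 17.92
eef_pos: [601.4, -57.7, 159.1]
tcp_rot: [-3.142, -0.002, -0.02]
contact_force: [-0.8, 0.4, -0.2]
opening: 0.003
grasp_force: 0.0
```

```bash
python3 - <<'E'
from h import *
p,d,P=shell();save("w9.png",p);s=sensors.sense()
print(s["eef_pos"],totool([612,-245,70],-0.02),totool([612,-245,20],-0.02))
E
```

```text
px [  41  156  179   31 5208] world ((647.0905151367188, 77.11267852783203), (127.36833953857422, 21.1123046875), 88.7835922241211) [635.599     13.321291] [658.31555 140.82361]
[600.92647676 -57.52971417 158.08378493] (array([-0.0002,  0.0001,  0.0007]), array([0.0147, 0.1872, 0.088 ])) (array([-0.0002,  0.0001,  0.0007]), array([0.0147, 0.1873, 0.138 ]))
```

View pics/w9.png

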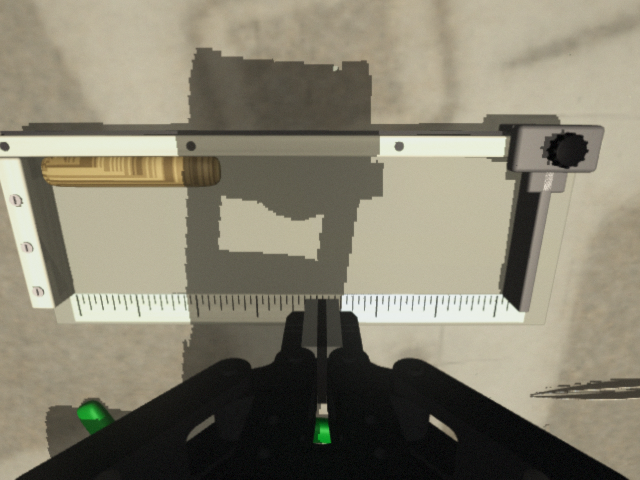

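The shell lies flush on the fence (cols 41–220) with its left end at the stop, and its angle matches the board's. Next I go behind the blade (col ~540, right face).

>>> {"op": "move_arm", "data": {
  "motion": [
    [0,0,0,0.003,0.03,0,0],
    [0,0,0,0.006,0.07,0,0],
    [0,0,0,0.01,0.11,0,0],
    [0,0,0,0.014,0.15,0,0],
    [0,0,0,0.015,0.178,0.01,0],
    [0,0,0,0.015,0.187,0.04,0],
    [0,0,0,0.015,0.187,0.07,0],
    [0,0,0,0.015,0.187,0.088,0]
  ]
}}

```text
clock: 18.98
eef_pos: [611.1, -244.2, 67.2]
tcp_rot: [-3.14, 0.004, -0.019]
contact_force: [-0.8, 0.5, 0.2]
opening: -0.005
grasp_force: 0.0
```

```bash
python3 - <<'E'
from h import *
p,d=grab_frame("wrist");save("w10.png",p);s=sensors.sense()
print(s["eef_pos"],totool([605,-245,22],-0.02))
E
```

```text
[ 610.34774857 -243.69747605   65.57577052] (array([-0.0022,  0.0054,  0.0012]), array([-0.0051,  0.0015,  0.0436]))
```

View pics/w10.png

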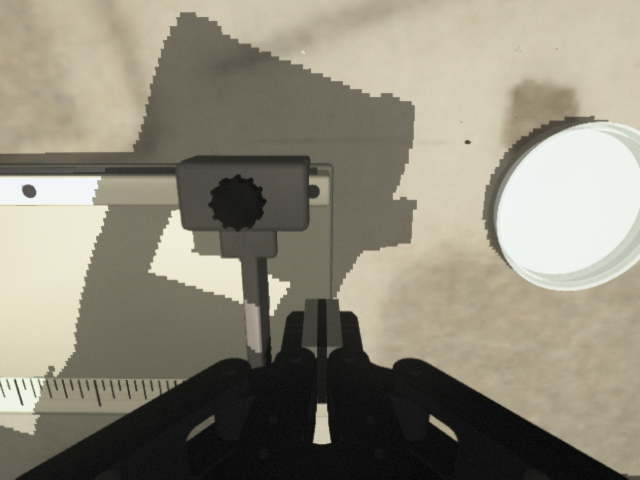

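>>> {"op": "move_arm", "data": {
  "motion": [
    [0,0,0,-0.005,0,0.02,0],
    [0,0,0,-0.005,0,0.038,0],
    [0,0,0,-0.005,0,0.044,0],
    [0,0,0,-0.005,0,0.044,0],
    [0,0,0,-0.005,-0.006,0.044,0],
    [0,0,0,-0.005,-0.01,0.044,0],
    [0,0,0,-0.005,-0.014,0.044,0],
    [0,0,0,-0.005,-0.018,0.044,0]
  ]
}}

```text
clock: 20.02
eef_pos: [607.9, -226.5, 26.6]
tcp_rot: [3.141, -0.0, -0.019]
contact_force: [-0.5, -1.0, 0.5]
opening: 0.003
grasp_force: 0.6
```

>>> {"op": "move_arm", "data": {
  "motion": [
    [0,0,0,0,-0.005,0,0],
    [0,0,0,0,-0.011,0,0],
    [0,0,0,0,-0.018,0,0],
    [0,0,0,0,-0.025,0,0],
    [0,0,0,0,-0.032,0,0],
    [0,0,0,0,-0.039,0,0],
    [0,0,0,0,-0.046,0,0],
    [0,0,0,0,-0.053,0,0]
  ]
}}

```text
clock: 21.02
eef_pos: [608.8, -173.3, 26.3]
tcp_rot: [-3.142, -0.0, -0.019]
contact_force: [1.3, -1.7, -0.2]
opening: 0.0
grasp_force: 0.6
```

>>> {"op": "move_arm", "data": {
  "motion": [
    [0,0,0,0,-0.007,0,0],
    [0,0,0,0,-0.014,0,0],
    [0,0,0,0,-0.021,0,0],
    [0,0,0,0,-0.028,0,0],
    [0,0,0,0,-0.035,0,0],
    [0,0,0,0,-0.042,0,0],
    [0,0,0,0,-0.049,0,0],
    [0,0,0,0,-0.056,0,0]
  ]
}}

```text
clock: 22.02
eef_pos: [609.8, -117.4, 26.3]
tcp_rot: [3.142, 0.0, -0.019]
contact_force: [1.1, -1.0, -0.2]
opening: -0.002
grasp_force: 0.6
```

```bash
python3 - <<'E'
from h import *
P=camera_params("wrist");p,d=grab_frame("wrist");save("w11.png",p)
# blade: points 40..46 mm up
v,u=np.mgrid[100:300:2,0:640:2];u=u.ravel();v=v.ravel()
o,r=rays("wrist",np.c_[u,v],P);w=o+r*d[v,u][:,None]
k=(w[:,2]>40)&(w[:,2]<46)&(w[:,0]>600)&(w[:,0]<632)&(abs(w[:,1]-sensors.sense()["eef_pos"][1])<60)
print(k.sum(),np.percentile(w[k],[5,50,95],axis=0) if k.any() else 0)
E
```

```text
64 [[ 628.03139885 -104.20826438   41.08894209]
 [ 629.81748606 -100.52669801   43.24820791]
 [ 631.68812562  -96.60959075   44.20418165]]
```

>>> {"op": "move_arm", "data": {
  "motion": [
    [0,0,0,0,-0.007,0,0],
    [0,0,0,0,-0.014,0,0],
    [0,0,0,0,-0.021,0,0],
    [0,0,0,0,-0.028,0,0],
    [0,0,0,0,-0.035,0,0],
    [0,0,0,0,-0.042,0,0],
    [0,0,0,0,-0.049,0,0],
    [0,0,0,0,-0.056,0,0]
  ]
}}

```text
clock: 23.08
eef_pos: [610.8, -61.4, 26.2]
tcp_rot: [-3.142, 0.0, -0.019]
contact_force: [0.0, -1.8, -0.6]
opening: 0.001
grasp_force: 0.6
```

>>> {"op": "move_arm", "data": {
  "motion": [
    [0,0,0,0,-0.006,0,0],
    [0,0,0,0,-0.012,0,0],
    [0,0,0,0,-0.018,0,0],
    [0,0,0,0,-0.024,0,0],
    [0,0,0,0,-0.029,0,0],
    [0,0,0,0,-0.033,0,0],
    [0,0,0,0,-0.036,0,0],
    [0,0,0,0,-0.038,0,0]
  ]
}}

```text
clock: 24.08
eef_pos: [611.6, -23.7, 26.3]
tcp_rot: [3.142, -0.0, -0.019]
contact_force: [0.4, -1.0, -0.7]
opening: 0.001
grasp_force: 0.5
```

```bash
cat >> h.py <<'E'
def gap():
    P=camera_params("wrist");p,d=grab_frame("wrist");s=sensors.sense()
    v,u=np.mgrid[100:330:2,0:640];u=u.ravel();v=v.ravel()
    o,r=rays("wrist",np.c_[u,v],P);w=o+r*d[v,u][:,None]
    k=(w[:,2]>40)&(w[:,2]<46)&(w[:,0]>600)&(w[:,0]<632)&(abs(w[:,1]-s["eef_pos"][1]-15)<30)
    print("blade",k.sum(),np.percentile(w[k][:,1],[2,50,98]) if k.any() else 0)
    k=(w[:,2]>21)&(w[:,2]<29)&(w[:,0]>636)&(w[:,0]<652)&(w[:,1]<100)
    print("shell right end",k.sum(),np.percentile(w[k][:,1],[0,1,3]) if k.any() else 0, s["eef_pos"],s["contact_force"])
    return p
E
python3 -c "
from h import *
gap();shell()"
```

```text
blade 692 [-36.15193007  -9.64499527  -2.8509094 ]
shell right end 3376 [17.15105711 20.40852766 25.59928622] [611.61440362 -23.55768495  26.27591182] [ 0.3242102  -0.22343429 -0.04090104]
px [   0  219  223   47 8751] world ((646.845458984375, 59.080360412597656), (88.99764251708984, 18.821542739868164), 88.97049713134766) [636.9494    14.674908] [656.6409   103.733665]
```

>>> {"op": "move_arm", "data": {
  "motion": [
    [0,0,0,0,-0.003,0,0],
    [0,0,0,0,-0.006,0,0],
    [0,0,0,0,-0.0085,0,0],
    [0,0,0,0,-0.0105,0,0],
    [0,0,0,0,-0.0115,0,0],
    [0,0,0,0,-0.012,0,0]
  ]
}}

```text
clock: 24.92
eef_pos: [611.9, -11.8, 26.3]
tcp_rot: [3.142, -0.0, -0.019]
contact_force: [-0.1, -0.1, -0.1]
opening: 0.001
grasp_force: 0.5
```

>>> {"op": "move_arm", "data": {
  "motion": [
    [0,0,0,0,-0.0004,0,0],
    [0,0,0,0,-0.0008,0,0],
    [0,0,0,0,-0.0012,0,0],
    [0,0,0,0,-0.0015,0,0]
  ]
}}

```text
clock: 25.42
eef_pos: [611.9, -10.3, 26.3]
tcp_rot: [-3.142, -0.0, -0.019]
contact_force: [0.5, -0.3, -0.5]
opening: -0.003
grasp_force: 0.5
```

```bash
python3 -c "
from h import *
gap()"
```

```text
blade 684 [-23.02788464   3.60546591  10.48828931]
shell right end 2866 [23.74699984 25.8933325  29.82139753] [611.90078003 -10.33037466  26.29157397] [ 1.09188178 -0.87770008  0.05789877]
```

>>> {"op": "move_arm", "data": {
  "motion": [
    [0,0,0,0,-0.0004,0,0],
    [0,0,0,0,-0.0008,0,0],
    [0,0,0,0,-0.001,0,0]
  ]
}}

```text
clock: 25.85
eef_pos: [611.9, -9.3, 26.3]
tcp_rot: [3.142, -0.0, -0.019]
contact_force: [0.2, -1.0, 1.0]
opening: -0.001
grasp_force: 0.5
```

>>> {"op": "move_arm", "data": {
  "motion": [
    [0,0,0,0,-0.0004,0,0],
    [0,0,0,0,-0.0008,0,0],
    [0,0,0,0,-0.001,0,0]
  ]
}}

```text
clock: 26.22
eef_pos: [612.0, -8.3, 26.3]
tcp_rot: [-3.142, -0.0, -0.019]
contact_force: [0.4, -0.4, 0.6]
opening: 0.001
grasp_force: 0.5
```

>>> {"op": "move_arm", "data": {
  "motion": [
    [0,0,0,0,-0.0004,0,0],
    [0,0,0,0,-0.0008,0,0],
    [0,0,0,0,-0.001,0,0]
  ]
}}

```text
clock: 26.6
eef_pos: [612.0, -7.3, 26.3]
tcp_rot: [-3.142, -0.0, -0.019]
contact_force: [-0.4, -1.0, 0.8]
opening: -0.0
grasp_force: 0.5
```

>>> {"op": "move_arm", "data": {
  "motion": [
    [0,0,0,0,-0.0004,0,0],
    [0,0,0,0,-0.0008,0,0],
    [0,0,0,0,-0.001,0,0]
  ]
}}

```text
clock: 26.98
eef_pos: [612.0, -6.3, 26.3]
tcp_rot: [-3.142, 0.0, -0.019]
contact_force: [1.0, -1.7, -0.0]
opening: -0.0
grasp_force: 0.5
```

>>> {"op": "move_arm", "data": {
  "motion": [
    [0,0,0,0,-0.0004,0,0],
    [0,0,0,0,-0.0007,0,0],
    [0,0,0,0,-0.0007,0,0]
  ]
}}

```text
clock: 27.35
eef_pos: [612.0, -5.6, 26.3]
tcp_rot: [-3.142, -0.0, -0.019]
contact_force: [0.3, -0.3, -0.2]
opening: 0.001
grasp_force: 0.4
```

>>> {"op": "move_arm", "data": {
  "motion": [
    [0,0,0,0,-0.0004,0,0],
    [0,0,0,0,-0.0007,0,0],
    [0,0,0,0,-0.0007,0,0]
  ]
}}

```text
clock: 27.72
eef_pos: [611.9, -4.9, 26.2]
tcp_rot: [-3.142, 0.0, -0.019]
contact_force: [0.0, -0.1, 1.6]
opening: -0.002
grasp_force: 0.4
```

>>> {"op": "move_arm", "data": {
  "motion": [
    [0,0,0,0,-0.0004,0,0],
    [0,0,0,0,-0.0006,0,0],
    [0,0,0,0,-0.0006,0,0]
  ]
}}

```text
clock: 28.1
eef_pos: [612.0, -4.4, 26.3]
tcp_rot: [3.142, 0.0, -0.019]
contact_force: [-0.2, -2.1, 0.6]
opening: 0.003
grasp_force: 0.7
```

>>> {"op": "move_arm", "data": {
  "motion": [
    [0,0,0,0,-0.0004,0,0],
    [0,0,0,0,-0.0005,0,0],
    [0,0,0,0,-0.0005,0,0]
  ]
}}

```text
clock: 28.48
eef_pos: [612.0, -4.1, 26.3]
tcp_rot: [3.141, 0.0, -0.019]
contact_force: [1.0, -4.5, 0.1]
opening: -0.002
grasp_force: 2.3
```

```bash
python3 -c "
from h import *
gap();shell()"
```

```text
blade 674 [-16.58225543   9.73339877  16.55439281]
shell right end 2588 [29.71299932 31.5942762  35.31302851] [611.95583949  -4.08814029  26.25306929] [-0.48007616 -5.37113678  0.92006973]
px [   0  219  236   47 9016] world ((647.2019653320312, 75.9944839477539), (93.80809020996094, 18.703346252441406), 88.59394073486328) [636.98267   29.288082] [657.3794  123.11387]
```

The force rises to 5 N, so the blade touches the shell. I'll back off to the right, rise, and check.

>>> {"op": "move_arm", "data": {
  "motion": [
    [0,0,0,0,0.003,0,0],
    [0,0,0,0,0.01,0,0],
    [0,0,0,0,0.02,0,0],
    [0,0,0,0,0.03,-0.02,0],
    [0,0,0,-0.01,0.035,-0.06,0],
    [0,0,0,-0.01,0.035,-0.1,0],
    [0,0,0,-0.01,0.035,-0.12,0],
    [0,0,0,-0.01,0.035,-0.12,0]
  ]
}}

```text
clock: 29.58
eef_pos: [602.8, -39.3, 149.2]
tcp_rot: [3.141, -0.005, -0.02]
contact_force: [-0.3, -0.2, -0.4]
opening: -0.003
grasp_force: 0.0
```

```bash
python3 - <<'E'
from h import *
P=camera_params("wrist");p,d,_=shell();save("w12.png",p);print(sensors.sense()["eef_pos"],sensors.sense()["contact_force"])
v,u=np.mgrid[60:330,0:640];u=u.ravel();v=v.ravel()
o,r=rays("wrist",np.c_[u,v],P);w=o+r*d[v,u][:,None]
k=(w[:,2]>41)&(w[:,2]<45)&(w[:,0]>590)&(w[:,0]<628)&(abs(w[:,1])<60)
print("blade top y",np.percentile(w[k][:,1],[2,50,98]))
E
```

```text
px [  58  160  163   31 4471] world ((647.2794799804688, 85.3332290649414), (111.83023834228516, 20.505435943603516), 88.79524993896484) [635.86725   29.471493] [658.0135  141.24702]
[601.76493804 -39.13204821 147.58011022] [ 0.53957729  0.65386052 -0.61579676]
blade top y [ 9.19311095 12.83443532 16.97000556]
```

>>> {"op": "move_arm", "data": {
  "motion": [
    [0,0,0,0,0,0,0],
    [0,0,0,0,0,0,0]
  ]
}}

```text
clock: 29.88
eef_pos: [600.6, -38.7, 145.2]
tcp_rot: [-3.141, 0.002, -0.019]
contact_force: [0.5, -0.6, -0.9]
opening: -0.002
grasp_force: 0.0
```

```bash
python3 -c "
from h import *
print(order.sign_off())"
```

```text
the job is handed in; nothing more can be done
None
```

The job is handed in at about 30 s: the shell is flush on the fence and against the stop (about 7 N felt), and the cursor blade touches its free end (about 5 N felt). No verdict came back, I did not check the bystanders again at the end, and I viewed 12 pictures against the limit of 10.

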